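# Reset the tube-cutting jig: mitre arm to 45 degrees, length stop one hole longer

### The arm

A 6-joint arm with a two-finger parallel gripper is mounted at the origin on a cart in front of the work surface, level with it; the furniture and walls round the work are solid. World frame = base frame: x ahead of the robot, y to its left, z up, the work surface at z = 0. Lengths are in m, angles in rad, forces in N, time in s.
With the tool pointing down it reaches from about 0.325 to 0.775 m from the base axis. Payload 5.5 kg.
Tool frame: the origin (TCP) lies at the very end of the fingers, on their centre line; the grasp point (between the pads) lies 19 mm behind it; z points along the fingers, y is the line along which they close (so a half turn about z gives the same grasp; the last joint's range is limited). The gripper opens to 85 mm and grips with 20 to 120 N. Pads are 22 mm wide; open, the fingers measure 114 mm over their backs; the gripper's body (76 mm by 85 mm) begins 54 mm behind the grasp point. The pads swing forward as they close: fully open they stand 13 mm farther back than shut.
Start: joints at [1.112, 0.091, 1.231, -0, 1.82, -0.057], TCP at [0.235, 0.552, 0.231] pointing down, gripper open.
Joint ranges: [-2.87, 2.87], [-0.86, 2.18], [0.17, 2.46], [-1.51, 4.65], [0.06, 2.69], [-2.65, 2.65]. Speed limits (rad/s): [2.57, 2.57, 3.01, 3.14, 3.14, 3.14].

### API

Orientations are given as a unit quaternion [w, x, y, z].
In Python, from plant import r gives the robot as it stands. Calls block until the motion is done:
- r.move_to(position, orientation): joint-space move of the TCP to a pose.
- r.move_l(position, attitude=None, velocity=0.15): straight line of the TCP; attitude=None keeps the orientation; velocity is the mean speed in m/s.
- r.movej(angles): joint-space move.
- r.gripper_to(opening, force=None): finger opening in m; force is the grip in N (None keeps the last); returns when the fingers have stopped.
- r.wait(seconds).
- r.solve_ik(position, orientation): joint angles nearest the present ones, or None.
- r.grab_frame(name): name is "side" or "top" or "wrist"; returns a dict with "pixels" (384x512x3 uint8, red, green, blue), "camera_matrix" (3x3 intrinsics, pixels), "eye" and "orientation" of the camera in the world; the wrist camera has in their place "T_tool_cam" (4x4, takes a point from camera to tool coordinates, whose origin is the TCP and whose axes are the flange's). Camera axes: x right, y down, z forward; pixel columns grow to the right and rows downward; lengths in m; the calibration is good to about 2 mm. A picture is of the moment at which its call begins: read the wrist's pose just before it. There is no depth.
A pose or a line that the arm cannot do raises r.PlanningError and nothing moves.
- r.job_done(): hands the job in; it is judged then, once.
Readings, each from a call of its own:
- r.get_clock(): time.
- r.get_joints(): joint angles.
- r.get_joint_velocities(): joint speeds.
- r.get_effort(): joint torques, N m.
- r.get_tool_pos(): TCP position.
- r.get_tcp_rot(): TCP orientation.
- r.get_ft_force(): force on the tool from outside, world axes, zero at the start.
- r.get_moment(): the same for the moment, N m.
- r.get_grip_width(): finger opening in m.
- r.get_gripper_force(): force on a finger pad.
Only numpy, scipy, OpenCV 4.12 (cv2) and the standard library are available. Lean on these libraries where they do the work, as an engineer would, in place of code of your own. Each camera call takes 0.05 s, during which the arm holds its last target. There are 200 camera calls.

### The job

Set up the tube-cutting jig for a longer, mitred piece. First swing the mitre arm by its upright grip to the 45 degree mark on the length stop's side and leave it there; then pull up the spring plunger on the length stop, slide the stop to the next hole, away from the saw guide, and let the pin go fully home in that hole. Finish while still holding the plunger knob, with the pin home, and leave everything else where it is.

Things in the scene. Friction and masses are not known exactly. Their poses are not given: they have to be found in the camera images.
- cutting_jig: fixed tube-cutting jig on the bench: grey base plate 156 (x) x 330 (y) x 12 mm; origin under its centre, z up, x away from the robot, y to the robot's left, all turned by its yaw (-0.1 to 0.4 rad). Saw guide and mitre pivot at its +y (left) end; marks every 15 degrees lie round the pivot, 80 to 96 mm from it, the long ones at -45, 0, +45 degrees
- next_hole (a point): mouth of the wanted hole, in the top of the steel index rail, 46 mm above the bench; in the jig's frame x = +53, y = -30 mm. The rail, 24 mm wide, runs along the jig's y at x = +53 mm and has five 12 mm holes 40 mm apart, at y = +50, +10 (where the pin starts), -30, -70, -110 mm
- mitre_pivot (a point): vertical pivot axis of the mitre arm, at the top of the base plate (12 mm above the bench); in the jig's frame x = +23, y = +100 mm. On it turns a 38 mm disc with a slotted saw guide 32 mm long, 61 mm high
- mitre_grip (a point): point on the mitre arm's upright round black grip, 16 mm in diameter, standing from 31 to 87 mm above the bench; this point is on its axis, 68 mm above the bench, 70 mm from the pivot. The flat arm beneath it is 14 mm wide, its top 31 mm above the bench
- mitre_arm (a joint): angle of the mitre arm, rad: 0 = square to the rail, the arm pointing along the jig's -x (towards the robot); positive swings the grip to the jig's -y, the length stop's side (anticlockwise from above); +0.785 is the wanted 45 degree mark. Stops at -0.8 and 1.0; it starts between -0.6 and 0.35. A friction joint (about 0.18 N m): it stays where it is left
- stop_slide (a joint): travel of the length stop (aluminium sleeve 36 x 48 mm round the rail, top 58 mm above the bench), m: 0 = the hole it starts in, positive = along the jig's -y, away from the saw guide; +0.040 is the next hole. Stops at -0.04 and 0.12. About 1.5 N of friction once the pin is out; locked while the pin is in a hole
- plunger_knob (a point): centre of the grip part of the plunger's round black knob on the length stop, 24 mm in diameter, 31 mm high; with the pin home the knob spans 75 to 106 mm above the bench and this point lies 91 mm above it. It rises with the plunger and travels with the stop. Beneath the knob stands an 18 mm wide neck
- lock_plunger (a joint): lift of the spring plunger, m: 0 = pin home in a hole, 0.016 = pulled fully up. The 9 mm round-nosed pin reaches 11 mm into a hole, so it is clear of the rail above 0.011. A spring pushes it down, with about 3 N at 0 and 6 N at full lift; it reads about 0.011 when the pin rests on the rail between holes
- steel_plug: short grey steel plug, 36 mm long, 13 mm thick, lying on the base plate of the jig; origin under its centre. Bystander
- beeswax: lump of pale yellow beeswax, 31x36x39 mm, standing on the base plate of the jig; origin under its centre. Bystander
- pumice_pot: round screw-lid pot, 56 mm across, 70 mm high, to the right; origin under its centre. Bystander

How it is judged:
By the outcome, as a careful person would: the job done as asked, in the order asked, and still so for the second after the job is handed in, while the arm keeps its last pose, push and grip.
It also fails if it takes over 50 s, if anything falls off the work surface, if the arm or the gripper's body presses on something with over 40 N, if the wrist force passes 120 N, or if a joint passes its speed limit or range.

## Working session

There is one attempt and no reset: what is moved stays moved. The work goes in short steps, each a Python script; the robot and the scene stay as the last script left them, time stands still between calls to the robot, and variables do not carry over. Pictures are saved under pics/ and viewed, at most 10 in all, crops included, and the job is handed in when it is done.

```bash
mkdir -p pics; ls
python3 - <<'E'
from plant import r
import cv2,numpy as np
for n in("top","side"):
    f=r.grab_frame(n); cv2.imwrite(f"pics/{n}0.png",f["pixels"][:,:,::-1])
    print(n,f["camera_matrix"],f["eye"],f["orientation"])
print(r.get_tcp_rot(),r.get_clock())
a=cv2.imread("pics/top0.png");b=cv2.imread("pics/side0.png")
E
```

```text
pics
top [[419.21894879   0.         257.30802272]
 [  0.         419.21894879 190.86415991]
 [  0.           0.           1.        ]] [0.43693143 0.03058938 0.92048952] [-0.02903202  0.71577517 -0.69683005  0.03536847]
side [[356.99318648   0.         261.03394543]
 [  0.         356.99318648 199.5187914 ]
 [  0.           0.           1.        ]] [ 0.17532302 -0.62113152  0.47630161] [-0.50207742  0.83246163 -0.20649574  0.11083958]
[-2.20797166e-04  1.99536856e-01  9.79889903e-01 -8.78963275e-04] 0.1
```

View pics/top0.png

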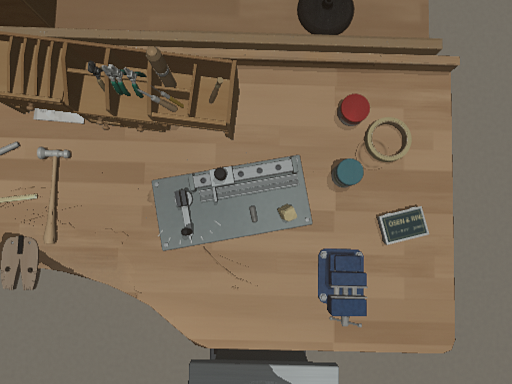

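View pics/side0.png

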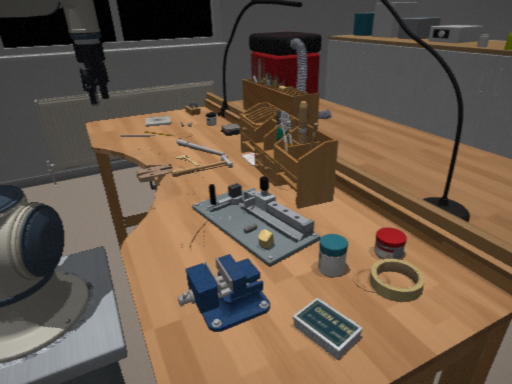

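The top view shows the jig plate centred at about (232,203), knob (220,174), grip top (186,231), wax (288,213) and plug (253,213). The toolbox is behind, at the upper left. Next I'll measure the plate corners, knob and grip.

```bash
cat > h.py <<'E'
import numpy as np,cv2
from scipy.spatial.transform import Rotation as R
def rot(q): return R.from_quat([q[1],q[2],q[3],q[0]]).as_matrix()
def ray(f,uv):
    K=f["camera_matrix"]; d=rot(f["orientation"])@np.linalg.solve(K,[uv[0],uv[1],1]); return np.array(f["eye"]),d
def onplane(f,uv,z):
    e,d=ray(f,uv); return e+d*(z-e[2])/d[2]
def proj(f,p):
    c=rot(f["orientation"]).T@(np.array(p)-f["eye"]); c=f["camera_matrix"]@c; return c[:2]/c[2]
def blobs(m,amin=8):
    n,l,s,c=cv2.connectedComponentsWithStats(m.astype(np.uint8)); return [(s[i,4],c[i].round(1),s[i,:4]) for i in range(1,n) if s[i,4]>=amin]
E
python3 - <<'E'
from plant import r
from h import *
f=r.grab_frame("top"); p=f["pixels"]
hsv=cv2.cvtColor(p,cv2.COLOR_RGB2HSV)
roi=np.zeros(p.shape[:2],bool); roi[148:258,145:320]=1
grey=(hsv[...,1]<60)&roi&(hsv[...,2]>60)
m=cv2.morphologyEx(grey.astype(np.uint8),cv2.MORPH_CLOSE,np.ones((9,9)))
c=max(cv2.findContours(m,0,1)[0],key=cv2.contourArea)
rect=cv2.minAreaRect(c); b=cv2.boxPoints(rect); print(rect,b)
W=np.array([onplane(f,q,.012) for q in b]); print(W.round(4)); print(np.linalg.norm(np.roll(W,-1,0)-W,axis=1))
dark=(p.max(2)<45)&roi
for x in blobs(dark): print(x)
s=r.grab_frame("side")
ds=(s["pixels"].max(2)<45); 
for x in blobs(ds[170:230,195:290]): print(x)
big=cv2.resize(p[148:258,145:320],None,fx=4.5,fy=4.5,interpolation=cv2.INTER_CUBIC)
cv2.imwrite("pics/crop.png",big[:,:,::-1])
E
```

```text
((230.19163513183594, 202.07293701171875), (71.86321258544922, 154.06292724609375), 79.87532806396484) [[148.0433  180.24228]
 [299.7071  153.15945]
 [312.33997 223.9036 ]
 [160.67618 250.98642]]
[[ 0.5367  0.2618  0.012 ]
 [ 0.6057 -0.0674  0.012 ]
 [ 0.4515 -0.0974  0.012 ]
 [ 0.385   0.2272  0.012 ]]
[0.33629115 0.15707423 0.33127636 0.15559971]
(np.int32(11), array([217.5, 169.5]), array([214, 168,   9,   5], dtype=int32))
(np.int32(30), array([220.6, 176.5]), array([214, 171,  12,   9], dtype=int32))
(np.int32(16), array([180.2, 198.4]), array([179, 191,   4,  15], dtype=int32))
(np.int32(17), array([186.1, 197.6]), array([185, 191,   3,  14], dtype=int32))
(np.int32(47), array([186.7, 231.1]), array([181, 228,  12,   7], dtype=int32))
(np.int32(91), array([69. , 13.3]), array([66,  7,  7, 14], dtype=int32))
(np.int32(83), array([17.3, 25. ]), array([15, 15,  6, 20], dtype=int32))
(np.int32(99), array([39.6, 21.5]), array([34, 17, 12, 10], dtype=int32))
```

View pics/crop.png

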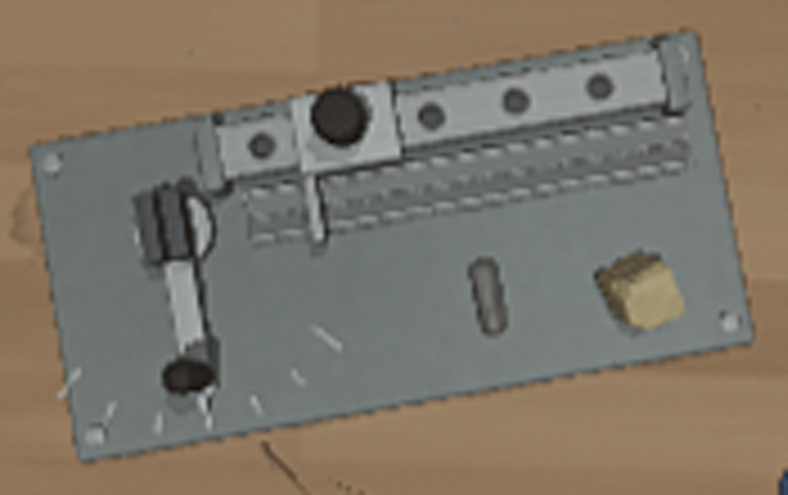

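The crop shows the rail holes at (262,146), (431,117), (516,101) and (600,87), the plate corners at (32,148), (693,32), (752,343) and (82,461), the knob top at (340,117) and the grip top at (187,376). The arm is near 0, and the long +45° mark is at (327,337). I'll fit the jig pose from these points.

Run:
```python
from plant import r
from h import *
f=r.grab_frame("top"); s=r.grab_frame("side")
px=lambda a:(np.array(a)+.5)/4.5-.5+[145,148]
obs=[((262,146),(53,50),46),((431,117),(53,-30),46),((516,101),(53,-70),46),((600,87),(53,-110),46),
((32,148),(78,165),12),((693,32),(78,-165),12),((752,343),(-78,-165),12),((82,461),(-78,165),12)]
W=np.array([onplane(f,px(o[0]),o[2]/1e3)[:2] for o in obs]); J=np.array([o[1] for o in obs])/1e3
def fit(W,J):
    w=(W-W.mean(0))@[1,1j]; j=(J-J.mean(0))@[1,1j]
    yaw=np.angle((w*j.conj()).sum()); c,sn=np.cos(yaw),np.sin(yaw); M=np.array([[c,-sn],[sn,c]]); t=W.mean(0)-M@J.mean(0)
    return yaw,t,M
yaw,t,M=fit(W,J); print("fit",yaw,t,((W-t)@M-J).round(4)*1e3)
np.savez("jig.npz",yaw=yaw,t=t)
toj=lambda w:(M.T@(np.array(w)[:2]-t)*1e3).round(1)
tow=lambda x,y,z:np.r_[M@[x/1e3,y/1e3]+t,z/1e3]
print("knob top jig",toj(onplane(f,px((340,117)),.106)))
print("grip top jig",toj(onplane(f,px((187,376)),.087)))
g=toj(onplane(f,px((187,376)),.087))-[23,100]; print(np.hypot(*g),"theta",np.arctan2(-g[1],-g[0]))
print("mark45",toj(onplane(f,px((327,337)),.012))-[23,100])
print("side check knob,grip",proj(s,tow(53,10,91)),proj(s,np.r_[onplane(f,px((187,376)),.087)[:2],.068]))
print("knob w",tow(53,10,91),"target",tow(53,-30,91))
```

```text
fit 0.2023465137928078 [0.49451717 0.0788567 ] [[ 0.2  0.1]
 [-0.1  0.2]
 [ 0.5 -0.2]
 [ 0.1 -0.1]
 [-1.8 -2.1]
 [-1.5  2.4]
 [ 0.9  2.3]
 [ 1.7 -2.6]]
knob top jig [51.6  8.8]
grip top jig [-47.  95.]
70.178344238091 theta 0.07130746478529032
mark45 [-61.6 -62.2]
side check knob,grip [264.81204368 182.82433058] [213.56720757 191.36489856]
knob w [0.54442617 0.09930401 0.091     ] target [0.55246491 0.0601201  0.091     ]
```

```bash
cat >> h.py <<'E'
try:
    z_=np.load("jig.npz"); yaw=float(z_["yaw"]); t=z_["t"]; M=np.array([[np.cos(yaw),-np.sin(yaw)],[np.sin(yaw),np.cos(yaw)]])
except Exception: pass
def tow(x,y,z): return np.r_[M@[x/1e3,y/1e3]+t,z/1e3]
def toj(w): return M.T@(np.array(w)[:2]-t)*1e3
def gp(th,rad=70): return 23-rad*np.cos(th),100-rad*np.sin(th)
def down(a):
    y=np.array([np.cos(a),np.sin(a),0]); z=np.array([0,0,-1.]); q=R.from_matrix(np.c_[np.cross(y,z),y,z]).as_quat()
    return np.r_[q[3],q[:3]]
def wframe(r):
    """wrist picture, with world pose of the camera filled in"""
    p,q=np.array(r.get_tool_pos()),rot(r.get_tcp_rot()); f=r.grab_frame("wrist"); T=np.array(f["T_tool_cam"])
    k=R.from_matrix(q@T[:3,:3]).as_quat(); f["eye"]=p+q@T[:3,3]; f["orientation"]=np.r_[k[3],k[:3]]; return f
E
python3 - <<'E'
from plant import r
from h import *
th=.071
print("tool y now",rot(r.get_tcp_rot())[:,1], "T",np.array(r.grab_frame("wrist")["T_tool_cam"]).round(3))
for a0 in (0,np.pi):
  for nm,p,a in (("g0",tow(*gp(th),49),yaw+th-np.pi/2),("g1",tow(*gp(.785),49),yaw+.785-np.pi/2),("k",tow(53,10,72),yaw-np.pi/2),("k2",tow(53,-30,86),yaw-np.pi/2)):
    j=r.solve_ik(p,down(a+a0)); print(a0,nm,p.round(3),None if j is None else np.round(j,2))
a=yaw+th-np.pi/2
if rot(r.get_tcp_rot())[:,1]@[np.cos(a),np.sin(a),0]<0: a+=np.pi
r.move_to(tow(*gp(th),200),down(a)); r.gripper_to(.045,30)
f=wframe(r); cv2.imwrite("pics/w1.png",f["pixels"][:,:,::-1])
print("expect grip top",proj(f,tow(*gp(th),87)),"knob top",proj(f,tow(53,10,106)),r.get_clock(),r.get_tool_pos())
E
```

```text
tool y now [ 3.91107389e-01  9.20344775e-01 -7.11341823e-04] T [[ 0.    -0.959 -0.283  0.071]
 [ 1.     0.     0.    -0.001]
 [-0.    -0.283  0.959 -0.142]
 [ 0.     0.     0.     1.   ]]
0 g0 [0.43  0.163 0.049] [ 0.29 -0.26  1.88 -0.    1.51  1.59]
0 g1 [0.458 0.123 0.049] [ 0.19 -0.21  1.84 -0.    1.51  0.77]
0 k [0.544 0.099 0.072] [ 0.12 -0.01  1.61 -0.    1.53  1.49]
0 k2 [0.552 0.06  0.086] [ 0.05 -0.01  1.59 -0.    1.56  1.42]
3.141592653589793 g0 [0.43  0.163 0.049] [ 0.29 -0.26  1.88 -0.    1.51 -1.56]
3.141592653589793 g1 [0.458 0.123 0.049] [ 0.19 -0.21  1.84 -0.    1.51 -2.37]
3.141592653589793 k [0.544 0.099 0.072] [ 0.12 -0.01  1.61 -0.    1.53 -1.65]
3.141592653589793 k2 [0.552 0.06  0.086] [ 0.05 -0.01  1.59 -0.    1.56 -1.73]
expect grip top [256.57728885 186.46070153] knob top [153.85306626 292.6879337 ] 2.4833 [0.42952604 0.16263493 0.19995099]
```

View pics/w1.png

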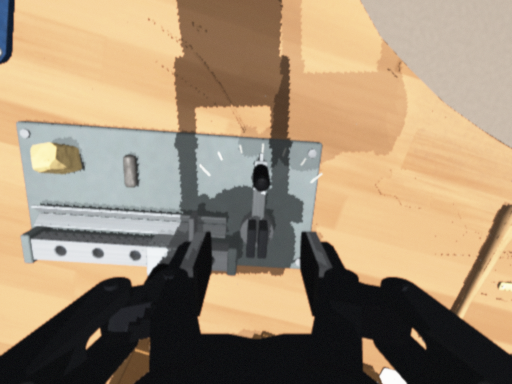

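The wrist view shows the grip at about (261,177), with its lower end being the top. Rail holes are at (61,251), (98,253) and (135,255). I'll measure the offset against the expected projection.

Run:
```python
from plant import r
from h import *
f=wframe(r); p=f["pixels"]; m=np.zeros(p.shape[:2],bool); m[155:200,240:285]=1
for b in blobs((p.max(2)<40)&m): print("grip",b)
print("exp grip top/mid/base",[proj(f,tow(*gp(.071),z)).round(1) for z in (87,59,31)])
g=cv2.cvtColor(p,cv2.COLOR_RGB2GRAY)
for u,v,y in((61,251,-110),(98,253,-70),(135,255,-30)):
    w=g[v-9:v+10,u-10:u+11]; bb=[b for b in blobs(w<110) ]; c=max(bb,key=lambda b:b[0])[1]+[u-10,v-9]
    e=proj(f,tow(53,y,46)); print("hole obs",c,"exp",e.round(1),"jig obs",toj(onplane(f,c,.046)).round(1))
for c in((152,267),):pass
for c in((18,121),(322,142)): print("corner",toj(onplane(f,c,.012)).round(1))
```

```text
grip (np.int32(289), array([260.8, 177.1]), array([254, 165,  15,  25], dtype=int32))
exp grip top/mid/base [array([256.6, 186.5]), array([256.5, 178.6]), array([256.4, 172. ])]
hole obs [ 60.3 250.2] exp [ 59.8 252.1] jig obs [  50.7 -109.2]
hole obs [ 97.6 252.5] exp [ 97.2 254.5] jig obs [ 50.6 -69.4]
hole obs [134.7 254.9] exp [134.5 256.9] jig obs [ 50.6 -29.7]
corner [ -79.5 -160. ]
corner [-80.5 163.5]
```

The holes agree to about 0.4 px along y and 2 mm along x, so I'll average the x values. The grip really sits about 4 mm to +y because my eyeballed top included its side, so theta is about 0.02. Next I grip it and swing.

Run:
```python
from plant import r
from h import *
t=t+M@[-.0012,.0002]; np.savez("jig.npz",yaw=yaw,t=t)
import h; h.t=t
A=lambda th:down(yaw+th+np.pi/2)
th=.02
r.move_l(tow(*gp(th),110),A(th),.15)
r.move_l(tow(*gp(th),50),None,.1)
r.gripper_to(.0,40); print("w",r.get_grip_width(),r.get_ft_force(),r.get_gripper_force())
for q in np.linspace(th,.785,6)[1:]:
    r.move_l(tow(*gp(q),50),A(q),.06); print(round(q,3),np.round(r.get_ft_force(),1),np.round(r.get_moment(),2))
print(r.get_grip_width(),r.get_tool_pos(),tow(*gp(.785),50),r.get_clock())
for n in("top",):
    f=r.grab_frame(n); cv2.imwrite("pics/t2.png",cv2.resize(f["pixels"][148:258,145:320],None,fx=4.5,fy=4.5,interpolation=cv2.INTER_CUBIC)[:,:,::-1])
f=wframe(r); cv2.imwrite("pics/w2.png",f["pixels"][:,:,::-1])
```

```text
w 0.014911982138899153 [-0.78131648  0.50231927  4.15553543] 38.928444385528564
0.173 [ 0.2 -1.   5.8] [0.01 0.09 0.14]
0.326 [1.  0.6 5.7] [ 0.08 -0.03  0.2 ]
0.479 [1.5 1.3 4.9] [ 0.23 -0.12  0.15]
0.632 [1.  1.4 5.3] [ 0.27 -0.08  0.17]
0.785 [2.  2.2 4.2] [ 0.45 -0.14  0.19]
0.014882295497751327 [0.458093   0.12378156 0.05097586] [0.45717192 0.12297381 0.05      ] 6.025
```

View pics/w2.png

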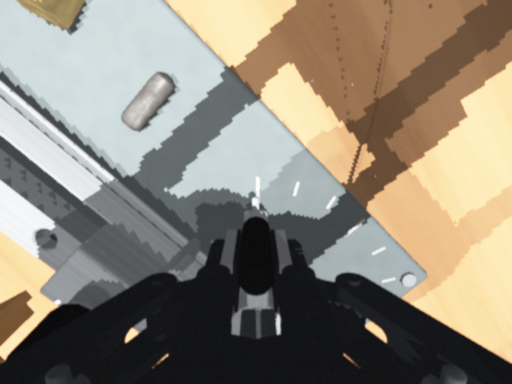

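The wrist view shows the grip held and the arm tip at about (257,203), pointing at the long mark at (258,187). I'll release, lift and verify.

Run:
```python
from plant import r
from h import *
g=toj(r.get_tool_pos())-[23,100]; print("polar held",np.hypot(*g),np.arctan2(-g[1],-g[0]))
r.gripper_to(.03,40)
p=np.array(r.get_tool_pos()); p[2]=.16; r.move_l(p,None,.15)
f=wframe(r); cv2.imwrite("pics/w3.png",f["pixels"][:,:,::-1])
print("exp pivot31, grip top at .785, mark in/out",[proj(f,tow(*a)).round(1) for a in((23,100,31),(*gp(.785),87),(*gp(.7854,80),12),(*gp(.7854,96),12))])
print(r.get_clock(),r.get_ft_force())
```

```text
polar held 68.82900485045666 0.7896314542715441
exp pivot31, grip top at .785, mark in/out [array([255.5, 252.8]), array([255.5, 203.8]), array([255.4, 168.8]), array([255.4, 152.4])]
7.3583 [0.65383117 0.4314549  0.18397844]
```

View pics/w3.png

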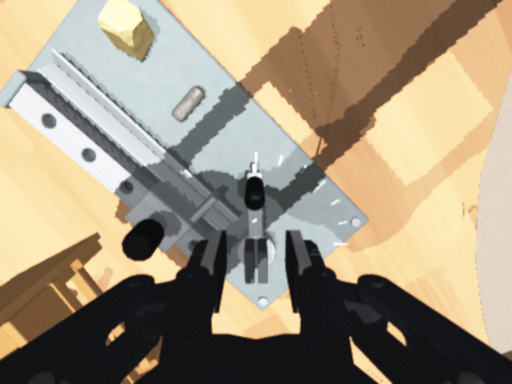

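The view shows the arm vertical in the picture: grip (254,193), guide (257,250) and the 45° mark (255,158). I'll check that numerically.

Run:
```python
from h import *
p=cv2.imread("pics/w3.png"); g=cv2.cvtColor(p,cv2.COLOR_BGR2GRAY)
for v in range(150,250,6): print(v,list(g[v,244:270]))
for b in blobs((p.max(2)<40)[170:215,235:275]): print(b[1]+[235,170],b)
```

```text
150 [np.uint8(208), np.uint8(209), np.uint8(210), np.uint8(210), np.uint8(209), np.uint8(207), np.uint8(207), np.uint8(207), np.uint8(206), np.uint8(207), np.uint8(208), np.uint8(208), np.uint8(208), np.uint8(208), np.uint8(206), np.uint8(208), np.uint8(208), np.uint8(206), np.uint8(208), np.uint8(208), np.uint8(208), np.uint8(211), np.uint8(210), np.uint8(209), np.uint8(208), np.uint8(209)]
156 [np.uint8(205), np.uint8(205), np.uint8(207), np.uint8(207), np.uint8(207), np.uint8(209), np.uint8(207), np.uint8(208), np.uint8(208), np.uint8(203), np.uint8(220), np.uint8(251), np.uint8(252), np.uint8(232), np.uint8(209), np.uint8(206), np.uint8(208), np.uint8(207), np.uint8(208), np.uint8(209), np.uint8(208), np.uint8(208), np.uint8(207), np.uint8(206), np.uint8(207), np.uint8(206)]
162 [np.uint8(204), np.uint8(204), np.uint8(207), np.uint8(204), np.uint8(205), np.uint8(199), np.uint8(174), np.uint8(140), np.uint8(139), np.uint8(171), np.uint8(198), np.uint8(232), np.uint8(234), np.uint8(202), np.uint8(185), np.uint8(195), np.uint8(207), np.uint8(210), np.uint8(210), np.uint8(209), np.ui
[... 4795 characters left out ...]
p.uint8(47), np.uint8(71), np.uint8(86), np.uint8(87), np.uint8(75), np.uint8(50), np.uint8(40), np.uint8(37), np.uint8(34), np.uint8(33), np.uint8(34), np.uint8(36), np.uint8(39), np.uint8(80), np.uint8(155), np.uint8(197), np.uint8(184)]
246 [np.uint8(93), np.uint8(52), np.uint8(37), np.uint8(36), np.uint8(33), np.uint8(33), np.uint8(37), np.uint8(34), np.uint8(34), np.uint8(42), np.uint8(62), np.uint8(83), np.uint8(82), np.uint8(66), np.uint8(43), np.uint8(36), np.uint8(36), np.uint8(36), np.uint8(34), np.uint8(34), np.uint8(34), np.uint8(40), np.uint8(77), np.uint8(159), np.uint8(209), np.uint8(221)]
[254.1 193.3] (np.int32(509), array([19.1, 23.3]), array([10,  7, 20, 33], dtype=int32))
```

The pointer is about 1.5 px (roughly 0.017 rad) past the mark. A small correction costs little, so I'll make it.

Run:
```python
from plant import r
from h import *
A=lambda th:down(yaw+th+np.pi/2)
r.move_l(tow(*gp(.785,69.5),50),A(.785),.15); r.gripper_to(0,40)
r.move_l(tow(*gp(.768,69.5),50),A(.768),.04)
g=toj(r.get_tool_pos())-[23,100]; print("polar held",np.hypot(*g),np.arctan2(-g[1],-g[0]))
r.gripper_to(.03,40); p=np.array(r.get_tool_pos()); p[2]=.16; r.move_l(p,A(.785),.15)
f=wframe(r); p=f["pixels"]; g=cv2.cvtColor(p,cv2.COLOR_RGB2GRAY)
print("pivot,mark exp",proj(f,tow(23,100,31)),proj(f,tow(*gp(.7854,92),12)))
for b in blobs((p.max(2)<40)[170:215,235:275]): print(b[1]+[235,170])
for v in(150,153,156,159,162,165,168,171,216,228,234,243): print(v,g[v,244:270].tolist())
# hover at the knob
r.gripper_to(.05,40)
r.move_to(tow(53,10,170),down(yaw+np.pi/2))
f=wframe(r); p=f["pixels"]; cv2.imwrite("pics/w4.png",p[:,:,::-1])
print("exp knob top/centre",proj(f,tow(53,10,106)),proj(f,tow(53,10,91)),proj(f,tow(53,10,75)),r.get_clock())
for b in blobs((p.max(2)<40),60): print(b)
```

```text
polar held 68.93331543527437 0.7787744355487004
pivot,mark exp [254.38018204 251.96717067] [254.32439659 155.57840511]
[253.7 192.1]
150 [209, 209, 209, 208, 206, 207, 206, 208, 208, 212, 225, 223, 211, 206, 207, 206, 207, 209, 208, 208, 208, 209, 208, 207, 208, 206]
153 [206, 206, 209, 208, 207, 208, 208, 207, 209, 237, 254, 253, 234, 210, 207, 206, 207, 208, 207, 207, 207, 207, 206, 206, 207, 206]
156 [206, 205, 209, 207, 208, 206, 208, 207, 209, 237, 254, 253, 231, 207, 208, 206, 208, 208, 208, 209, 207, 207, 208, 206, 206, 204]
159 [206, 206, 207, 207, 208, 205, 201, 201, 200, 230, 253, 251, 222, 203, 201, 199, 207, 209, 210, 211, 211, 210, 209, 207, 209, 208]
162 [203, 204, 204, 204, 204, 190, 156, 127, 158, 216, 240, 228, 185, 175, 179, 198, 207, 211, 211, 210, 210, 209, 208, 208, 207, 206]
165 [204, 205, 204, 204, 201, 181, 133, 151, 236, 253, 254, 252, 219, 176, 174, 178, 193, 205, 208, 208, 207, 205, 205, 207, 207, 206]
168 [201, 185, 175, 179, 186, 160, 120, 143, 230, 252, 254, 250, 206, 156, 166, 178, 188, 183, 182, 195, 203, 204, 205, 205, 204, 201]
171 [188, 165, 126, 12
[... 342 characters left out ...]
 75, 114, 175, 198, 201]
234 [83, 86, 86, 100, 128, 145, 148, 149, 148, 151, 151, 150, 147, 149, 147, 149, 138, 122, 95, 80, 78, 80, 85, 96, 108, 130]
243 [61, 40, 35, 35, 34, 34, 34, 35, 41, 62, 78, 79, 65, 44, 38, 36, 38, 35, 36, 32, 40, 86, 170, 210, 218, 221]
exp knob top/centre [256.76263816 205.61004126] [256.68414088 199.0907949 ] [256.61047277 192.97261366] 11.0917
(np.int32(451), array([308.3,  90.1]), array([295,  79,  28,  22], dtype=int32))
(np.int32(82), array([357.1, 144.2]), array([348, 134,  22,  24], dtype=int32))
(np.int32(907), array([256.3, 199. ]), array([242, 180,  30,  38], dtype=int32))
(np.int32(37825), array([256.1, 335.3]), array([  0, 233, 512, 151], dtype=int32))
```

View pics/w4.png

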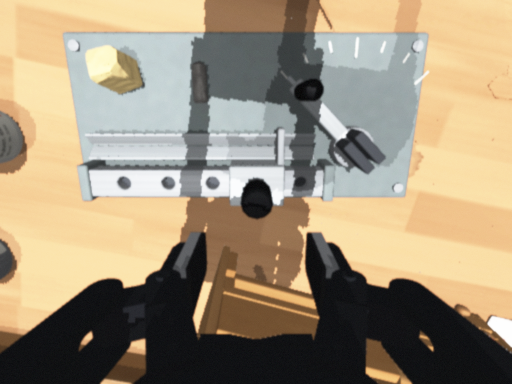

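The pointer is now within about 0.5 px of the mark. The knob is at (256,199), as predicted, so I'll grasp, lift and slide it.

Run:
```python
from plant import r
from h import *
def rep(s): print(s,"jig",toj(r.get_tool_pos()).round(1),"z",round(r.get_tool_pos()[2]*1e3,1),"F",np.round(r.get_ft_force(),1),"w",round(r.get_grip_width()*1e3,1))
r.move_l(tow(53,10,72),None,.12); rep("down")
r.gripper_to(0,50); rep("closed")
p0=np.array(r.get_tool_pos()); print(p0)
np.save("p0.npy",p0)
r.move_l(tow(53,10,80),None,.04); rep("up8")
r.move_l(tow(53,10,87),None,.04); r.wait(.2); rep("up15")
f=r.grab_frame("side"); 
for b in blobs((f["pixels"].max(2)<45)[160:230,195:310]): print(b[1]+[195,160],b[2])
print(r.get_clock())
```

```text
down jig [53.6 10. ] z 73.1 F [ 0.3 -0.3 -0. ] w 49.9
closed jig [53.6  9.9] z 73.2 F [-0.6  0.9  4.7] w 22.5
[0.54383409 0.09930988 0.0732472 ]
up8 jig [53.3 10. ] z 79.5 F [ 5.2  0.3 -4.4] w 22.7
up15 jig [53.3 10. ] z 86.2 F [ 6.   1.1 -5.3] w 22.2
[266.3 169.5] [55  0 34 26]
[231.9 197.5] [32 28 12 26]
13.3333
```

Run:
```python
from plant import r
from h import *
def rep(s): print(s,"jig",toj(r.get_tool_pos()).round(1),"z",round(r.get_tool_pos()[2]*1e3,1),"F",np.round(r.get_ft_force(),1),"w",round(r.get_grip_width()*1e3,1))
r.move_l(tow(53,10,88.5),None,.04); rep("up16.5")
r.move_l(tow(53,-10,88.5),None,.06); rep("mid")
r.move_l(tow(53,-30,88.5),None,.06); r.wait(.2); rep("at")
f=wframe(r); cv2.imwrite("pics/w5.png",f["pixels"][:,:,::-1])
print("hole10 exp",proj(f,tow(53,10,46)),r.get_clock())
```

```text
up16.5 jig [53.3 10. ] z 87.7 F [ 6.6  0.6 -5.7] w 22.8
mid jig [ 53.3 -10.5] z 87.6 F [ 7.1 -0.6 -6. ] w 22.6
at jig [ 53.3 -30.3] z 87.6 F [ 6.5 -0.6 -5.9] w 22.9
hole10 exp [319.72302184 216.05620806] 14.8
```

View pics/w5.png

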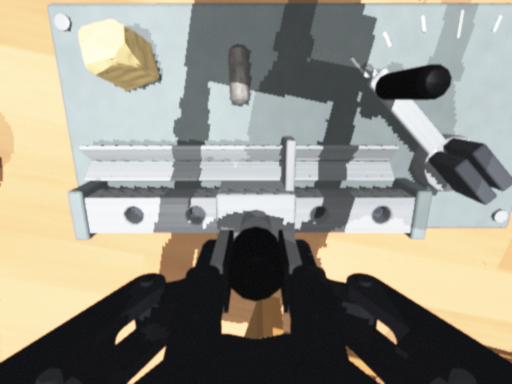

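The sleeve spans u 217–296, centred between the holes at 196 and 319, so it's over the −30 hole. Now I'll lower the pin.

Run:
```python
from plant import r
from h import *
def rep(s): print(s,"jig",toj(r.get_tool_pos()).round(1),"z",round(r.get_tool_pos()[2]*1e3,1),"F",np.round(r.get_ft_force(),1),"w",round(r.get_grip_width()*1e3,1))
for z in (82,78,75,73,72,71):
    r.move_l(tow(53,-30,z),None,.04); r.wait(.1); rep(z)
    if r.get_ft_force()[2]>12: break
print(r.get_clock())
```

```text
82 jig [ 53.3 -30.2] z 81.1 F [ 6.2 -0.3 -4.7] w 22.7
78 jig [ 53.3 -30.2] z 77.2 F [ 6.3 -0.3 -4. ] w 22.8
75 jig [ 53.3 -30.1] z 74.4 F [ 6.5  0.4 -3.8] w 22.7
73 jig [ 53.4 -30.1] z 73.3 F [ 4.8 -0.4  0.8] w 23.1
72 jig [ 53.5 -30.1] z 73.2 F [ 3.  -0.8  5.8] w 22.4
71 jig [ 53.6 -30.2] z 73.2 F [ 0.7 -1.6  9.8] w 22.8
16.9583
```

Run:
```python
from plant import r
print(r.job_done(), r.get_clock())
```

```text
the job is handed in; nothing more can be done
the job is handed in; nothing more can be done
```

The job is handed in at about 17 s: the mitre arm is at the 45° mark (pointer within about 0.01 rad), the length stop is in the next hole, and the pin is home with the knob still held (tool back at its 73.2 mm starting height).

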